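Make up two control-unit repair kits

TASK

Make up the parts kits for the two control units waiting for repair: the red tray gets the black-sleeved capacitor and the white relay, the yellow tray gets the blue-sleeved capacitor, the black relay and the aluminium heat sink. Set each part down on the tray floor without dropping it, upright as it stands now (pins or fins up) and only one to a compartment, any compartment. Leave the brown capacitor, the connector and the choke standing where they are.

Things in the scene. Friction and masses are not known exactly. Their poses are not given: they have to be found in the camera images.
- tray_red: Red kit tray: shallow open plastic tray, loose, 250 g, 216 (x) x 96 (y) x 14 mm high, empty, flat on the mat left or right of the stock. Floor 3 mm thick; walls and dividers 3 mm thick rise 11 mm above it. Two dividers make three equal compartments in a row, 68 (x) x 90 (y) mm inside, centres at x = -71, 0, +71 mm, y = 0. Origin: centre of its underside; z up.
- tray_yellow: Yellow kit tray, like the red one: shallow open plastic tray, loose, 250 g, 216 (x) x 96 (y) x 14 mm high, empty, flat on the mat left or right of the stock. Floor 3 mm thick; walls and dividers 3 mm thick rise 11 mm above it. Two dividers make three equal compartments in a row, 68 (x) x 90 (y) mm inside, centres at x = -71, 0, +71 mm, y = 0. Origin: centre of its underside; z up.
- cap_black: Electrolytic capacitor in a black sleeve with a gold stripe: upright cylinder 35 mm in diameter and 50 mm tall, about 70 g, standing on its flat closed end with two 6 mm solder pins up on its top (56 mm in all). Origin: centre of its underside; z up along the can. Among the stock on the 2 mm mat in mid-bench; next part's centre 80 mm off or more.
- cap_blue: Electrolytic capacitor in a blue sleeve with a white stripe: upright cylinder 35 mm in diameter and 50 mm tall, about 70 g, standing on its flat closed end with two 6 mm solder pins up on its top (56 mm in all). Origin: centre of its underside; z up along the can. Among the stock on the 2 mm mat in mid-bench; next part's centre 80 mm off or more.
- cap_brown: Electrolytic capacitor in a brown sleeve with a pale stripe, not wanted in either kit: upright cylinder 35 mm in diameter and 50 mm tall, about 70 g, standing on its flat closed end with two 6 mm solder pins up on its top (56 mm in all). Origin: centre of its underside; z up along the can. Among the stock on the 2 mm mat in mid-bench; next part's centre 80 mm off or more.
- relay_white: White plug-in relay: block 28 x 28 x 26 mm (x, y, z), about 35 g, standing on the flat top of its cover with five brass blades pointing up, 11 mm long (37 mm in all). Origin: centre of its underside; x and y square to its sides, z up. Among the stock on the 2 mm mat in mid-bench; next part's centre 80 mm off or more.
- relay_black: Black plug-in relay: block 28 x 28 x 26 mm (x, y, z), about 35 g, standing on the flat top of its cover with five brass blades pointing up, 11 mm long (37 mm in all). Origin: centre of its underside; x and y square to its sides, z up. Among the stock on the 2 mm mat in mid-bench; next part's centre 80 mm off or more.
- heatsink: Bright aluminium finned heat sink, 50 x 36 x 30 mm (x, y, z), about 70 g, lying on its base with the fins up and running along its x, so that it is gripped across its y (36 mm) on the outer fins. Origin: centre of its underside; z up. Among the stock on the 2 mm mat in mid-bench; next part's centre 80 mm off or more.
- connector: Grey board connector, 60 x 26 x 22 mm (x, y, z), with its open mouth and small brass pins upward, not wanted in either kit. Origin: centre of its underside; z up. Among the stock on the 2 mm mat in mid-bench; next part's centre 80 mm off or more.
- choke: Ring-shaped choke wound with copper wire, 34 mm across, 15 mm high, lying flat, not wanted in either kit. Origin: centre of its underside; z up. Among the stock on the 2 mm mat in mid-bench; next part's centre 80 mm off or more.
Not all that is in view belongs to the job. What is shaped like the relay_black but orange is not meant.

How it is judged (in metres and radians):
At the end, for the whole second after the job is handed in: Every part wanted stands in its tray: underside within 7 mm of the tray's, upright within 0.12 rad, one to a compartment, released and at rest; the brown capacitor, connector and choke are within 15 mm of where they were and upright within 0.12 rad (y of cap_black in the frame of tray_red between -0.045 and 0.045 m and z of cap_black in the frame of tray_red between 0 and 0.007 m and angle between each of cap_black, relay_white, cap_blue, relay_black, heatsink, cap_brown, connector, choke's own z axis and vertical below 0.12 rad and linear speed of each of cap_black, relay_white, cap_blue, relay_black, heatsink below 0.02 m/s and angular speed of each of cap_black, relay_white, cap_blue, relay_black, heatsink below 0.2 rad/s and contact force between the fingers and cap_black below 0.05 N and y of relay_white in the frame of tray_red between -0.045 and 0.045 m and z of relay_white in the frame of tray_red between 0 and 0.007 m and contact force between the fingers and relay_white below 0.05 N and ((x of cap_black in the frame of tray_red between -0.105 and -0.037 m and x of relay_white in the frame of tray_red between -0.034 and 0.034 m) or (x of cap_black in the frame of tray_red between -0.105 and -0.037 m and x of relay_white in the frame of tray_red between 0.037 and 0.105 m) or (x of cap_black in the frame of tray_red between -0.034 and 0.034 m and x of relay_white in the frame of tray_red between -0.105 and -0.037 m) or (x of cap_black in the frame of tray_red between -0.034 and 0.034 m and x of relay_white in the frame of tray_red between 0.037 and 0.105 m) or (x of cap_black in the frame of tray_red between 0.037 and 0.105 m and x of relay_white in the frame of tray_red between -0.105 and -0.037 m) or (x of cap_black in the frame of tray_red between 0.037 and 0.105 m and x of relay_white in the frame of tray_red between -0.034 and 0.034 m)) and y of cap_blue in the frame of tray_yellow between -0.045 and 0.045 m and z of cap_blue in the frame of tray_yellow between 0 and 0.007 m and contact force between the fingers and cap_blue below 0.05 N and y of relay_black in the frame of tray_yellow between -0.045 and 0.045 m and z of relay_black in the frame of tray_yellow between 0 and 0.007 m and contact force between the fingers and relay_black below 0.05 N and y of heatsink in the frame of tray_yellow between -0.045 and 0.045 m and z of heatsink in the frame of tray_yellow between 0 and 0.007 m and contact force between the fingers and heatsink below 0.05 N and ((x of cap_blue in the frame of tray_yellow between -0.105 and -0.037 m and x of relay_black in the frame of tray_yellow between -0.034 and 0.034 m and x of heatsink in the frame of tray_yellow between 0.037 and 0.105 m) or (x of cap_blue in the frame of tray_yellow between -0.105 and -0.037 m and x of relay_black in the frame of tray_yellow between 0.037 and 0.105 m and x of heatsink in the frame of tray_yellow between -0.034 and 0.034 m) or (x of cap_blue in the frame of tray_yellow between -0.034 and 0.034 m and x of relay_black in the frame of tray_yellow between -0.105 and -0.037 m and x of heatsink in the frame of tray_yellow between 0.037 and 0.105 m) or (x of cap_blue in the frame of tray_yellow between -0.034 and 0.034 m and x of relay_black in the frame of tray_yellow between 0.037 and 0.105 m and x of heatsink in the frame of tray_yellow between -0.105 and -0.037 m) or (x of cap_blue in the frame of tray_yellow between 0.037 and 0.105 m and x of relay_black in the frame of tray_yellow between -0.105 and -0.037 m and x of heatsink in the frame of tray_yellow between -0.034 and 0.034 m) or (x of cap_blue in the frame of tray_yellow between 0.037 and 0.105 m and x of relay_black in the frame of tray_yellow between -0.034 and 0.034 m and x of heatsink in the frame of tray_yellow between -0.105 and -0.037 m)) and distance of each of cap_brown, connector, choke from where it was at the start of the episode below 0.015 m); the robot touches nothing.
It fails at once if one of the three parts that stay in stock (brown capacitor, connector, choke) is shifted more than 15 mm or knocked over (distance of any of cap_brown, connector, choke from where it was at the start of the episode above 0.015 m or angle between any of cap_brown, connector, choke's own z axis and vertical above 0.5 rad).
It fails at once if a part is dropped: it moves faster than 0.7 m/s (a fall of about 25 mm) while no finger touches it ((linear speed of cap_black above 0.7 m/s and contact force between the fingers and cap_black below 0.01 N) or (linear speed of relay_white above 0.7 m/s and contact force between the fingers and relay_white below 0.01 N) or (linear speed of cap_blue above 0.7 m/s and contact force between the fingers and cap_blue below 0.01 N) or (linear speed of relay_black above 0.7 m/s and contact force between the fingers and relay_black below 0.01 N) or (linear speed of heatsink above 0.7 m/s and contact force between the fingers and heatsink below 0.01 N)).
It also fails if it takes over 128 s, if anything falls off the work surface, if the arm or the gripper's body presses on something with over 40 N, if the wrist force passes 120 N, or if a joint passes its speed limit or range.

ROBOT

A 6-joint arm with a two-finger parallel gripper is mounted at the origin on the work surface. World frame = base frame: x ahead of the robot, y to its left, z up, the work surface at z = 0. Lengths are in mm, angles in rad, forces in N, time in s.
With the tool pointing down it reaches from about 275 to 1000 mm from the base axis. Payload 8.4 kg.
Tool frame: the origin (TCP) lies at the very end of the fingers, on their centre line; the grasp point (between the pads) lies 19 mm behind it; z points along the fingers, x is the direction in which the jaws open and shut, and the axes are right-handed (so a half turn about z gives the same grasp; the last joint's range is limited). The gripper opens to 85 mm and grips with 20 to 120 N. Pads are 22 mm wide; open, the fingers measure 114 mm over their backs; the gripper's body (76 mm by 85 mm) begins 54 mm behind the grasp point. The pads swing forward as they close: fully open they stand 13 mm farther back than shut.
Start: joints at [-1.156, 0.353, 1.633, -0, 1.155, -0.002], TCP at [253.022, -571.496, 231.281] pointing down, gripper open.
Joint ranges: [-2.63, 2.63], [-0.92, 2.1], [0.06, 2.66], [-1.3, 4.44], [0, 2.69], [-3.02, 3.02]. Speed limits (rad/s): [2.22, 2.22, 2.79, 3.14, 3.14, 3.14].

INTERFACE

Orientations are given as [roll, pitch, yaw] about the fixed x, y, z axes, in that order (R = Rz(yaw) Ry(pitch) Rx(roll)).
In Python, from rig import sense, grab_frame, calibration, sign_off gives the robot as it stands.
- The arm moves only by the tool servo_tool, never from a script. Its argument "series" is one flat list of numbers, 4 for each row, row after row: the shift along the world's x, y, z in m, then the turn about the world's z in degrees. In form: [x, y, z, yaw, x, y, z, yaw, ...]. A call has 1 to 8 rows; each row shifts and turns the commanded pose from where the row before left it; what a row does not reach is not made up. A row lasts 1/12 s, in which the tool goes at most 41.7 mm and 7.16 degrees, less where a joint would pass 70% of its speed; a pose out of reach is approached as far as the arm can. A call is refused whole if a number of a shift passes 0.0417 or a number of a turn 7.16, either way. A call with a gripper value outside its range is refused whole. "gripper" is the finger opening in m, from 0 to 0.0854, set as the call begins (left out, the last holds). The fingers move at their own pace and stop on an object; "newtons" is the grip in N (left out, the last holds). Time passes only in rows, so rows that do not move let the fingers close. It gives the time, the measured TCP pose, the force and the opening at its end, in the units of the state.
- sense(): the state, without advancing time (a new reading comes with each control period).
- grab_frame(name): name is "side" or "top" or "wrist"; returns the picture (400x640x3 uint8, blue, green, red); there is no depth.
- calibration(name): a dict with "fx", "fy", "cx", "cy" (pixels), "distortion" ([k1, k2, p1, p2, k3] as OpenCV has them; the pictures are not rectified), "rvec" (rotation vector, rad) and "tvec" (3), from world to camera coordinates, as OpenCV has them. Camera axes: x right, y down, z forward; pixel columns grow to the right and rows downward; lengths in mm; the calibration is good to about 2 mm. A picture is of the moment at which its call begins: read the wrist's pose just before it. calibration takes no time and is no camera call; for the wrist camera it gives the pose at the moment of the call.
- sign_off(): hands the job in, once; it reports no verdict.
The state is a dict: "clock": time; "qpos": joint angles; "qvel": joint speeds; "joint_efforts": joint torques, N m; "eef_pos": TCP position; "tcp_rot": TCP orientation; "contact_force": force on the tool from outside, world axes, zero at the start; "wrist_torque": the same for the moment, N m; "opening": opening from 0.0 (shut) to 1.0 (fully open).
Only numpy, scipy, OpenCV 4.12 (cv2) and the standard library are available. Lean on these libraries where they do the work, as an engineer would, in place of code of your own. Each camera call takes 0.05 s, during which the arm holds its last target. There are 200 camera calls.

## Working session

There is one attempt and no reset: what is moved stays moved. The work goes in short steps, Python scripts to look and compute and a tool call to move; the robot and the scene stay as the last step left them, time stands still between calls to the robot, and variables do not carry over. Pictures are saved under pics/ and viewed, about 12 in all and at most 16, crops included, and the job is handed in when it is done.

Besides the shell and the picture viewer there is one more tool, called after ">>>" as name(argument=value, ...) on one line, values as JSON. servo_tool: Moves the arm, as the interface text tells. Its arguments: {"type":"object","properties":{"series":{"type":"array"},"gripper":{"type":"number"},"newtons":{"type":"number"}},"required":["series"]}

```bash
mkdir -p pics; ls; python3 - <<'E'
from rig import sense, grab_frame, calibration
import cv2
for n in ("top","side","wrist"):
    c=calibration(n); print(n,{k:[round(float(x),4) for x in c[k]] if hasattr(c[k],'__len__') else c[k] for k in c})
    cv2.imwrite(f"pics/{n}0.png",grab_frame(n))
print(sense())
E
```

```text
pics
top {'fx': 437.75453074263174, 'fy': 437.75453074263174, 'cx': 315.03778126499776, 'cy': 196.34799179763212, 'distortion': [0.0097, 0.0, 0.0, 0.0, 0.0], 'rvec': [2.1903, -2.1543, 0.153], 'tvec': [-22.3336, 472.943, 811.347]}
side {'fx': 447.2806189986266, 'fy': 447.2806189986266, 'cx': 317.66349191415753, 'cy': 194.37370751244282, 'distortion': [0.0013, 0.0, 0.0, 0.0, 0.0], 'rvec': [0.3965, -2.7273, 1.2822], 'tvec': [449.1642, 111.629, 776.865]}
wrist {'fx': 296.12724668191515, 'fy': 296.12724668191515, 'cx': 314.981196531255, 'cy': 200.43402109222035, 'distortion': [0.0029, 0.0, 0.0, 0.0, 0.0], 'rvec': [-2.4314, 1.5842, 0.2198], 'tvec': [-624.7821, -35.5183, 378.0357]}
{'clock': 0.15, 'qpos': array([-1.15642172e+00,  3.53534836e-01,  1.63393755e+00, -1.56705725e-05,
        1.15520310e+00, -2.37459074e-03]), 'qvel': array([ 0.00195926, -0.00134191, -0.00208757, -0.00208696, -0.00197385,
        0.00036304]), 'joint_efforts': array([ 1.96298306e-04, -6.05641079e+01, -3.42336452e+01, -6.16192733e-05,
        6.04424931e-03, -1.26228252e-05]), 'eef_pos': array([ 252.86173412, -571.17860182,  230.71656676]), 'tcp_rot': array([ 3.14158090e+00,  1.08286353e-03, -1.15404080e+00]), 'contact_force': array([ 0.90069274,  0.79681298, -0.51427153]), 'wrist_torque': array([-0.07142424, -0.03113333, -0.02230295]), 'opening': 1.0020922746386545}
```

View pics/top0.png

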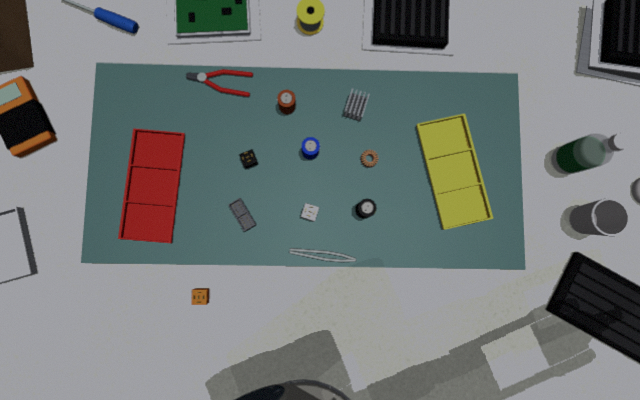

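View pics/side0.png

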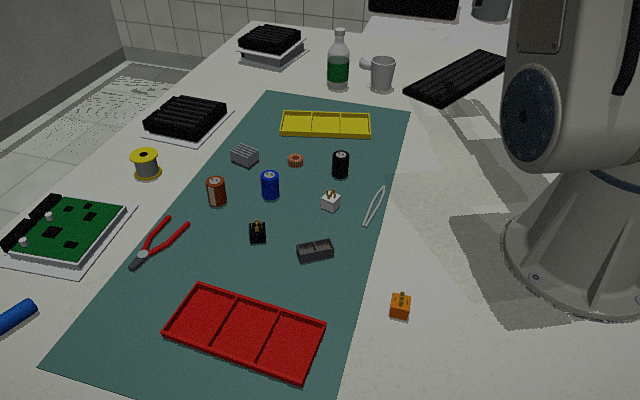

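```bash
cat > h.py <<'E'
import cv2, numpy as np
from rig import sense, grab_frame, calibration
def ray(n,px,cal=None):
    c=cal or calibration(n)
    K=np.array([[c['fx'],0,c['cx']],[0,c['fy'],c['cy']],[0,0,1.]])
    R=cv2.Rodrigues(np.array(c['rvec'],float))[0]; t=np.array(c['tvec'],float)
    u=cv2.undistortPoints(np.array(px,float).reshape(-1,1,2),K,np.array(c['distortion']))[:,0]
    d=np.c_[u,np.ones(len(u))]@R
    return -R.T@t,d
def toplane(n,px,z,cal=None):
    o,d=ray(n,px,cal); s=(z-o[2])/d[:,2]; return (o+d*s[:,None])[:,:2]
def project(n,P,cal=None):
    c=cal or calibration(n)
    K=np.array([[c['fx'],0,c['cx']],[0,c['fy'],c['cy']],[0,0,1.]])
    return cv2.projectPoints(np.array(P,float).reshape(-1,1,3),np.array(c['rvec'],float),np.array(c['tvec'],float),K,np.array(c['distortion']))[0][:,0]
E
python3 - <<'E'
from h import *
im=cv2.imread('pics/top0.png'); hsv=cv2.cvtColor(im,cv2.COLOR_BGR2HSV)
print('cam',ray('top',[[320,200]])[0].round(),ray('side',[[320,200]])[0].round(), 'mat',hsv[180,210],hsv[220,400])
H,S,V=[hsv[...,i].astype(int) for i in range(3)]
mat=(abs(H-hsv[180,210][0])<12)&(S>60)
fg=(~mat).astype(np.uint8); fg[:, :90]=0; fg[:,520:]=0; fg[:66]=0; fg[262:]=0
cs,_=cv2.findContours(fg,cv2.RETR_EXTERNAL,cv2.CHAIN_APPROX_NONE)
for c in cs:
    if cv2.contourArea(c)<60: continue
    r=cv2.minAreaRect(c); px=np.array(r[0])
    col=im[int(px[1]),int(px[0])]
    b=toplane('top',cv2.boxPoints(r),14)
    e=[b[1]-b[0],b[2]-b[1]]
    print(px.round(1),cv2.contourArea(c),col,'xy z14',toplane('top',px,14)[0].round(1),'z27',toplane('top',px,27)[0].round(1),[(round(np.linalg.norm(v),1),round(np.degrees(np.arctan2(v[1],v[0])),1)) for v in e])
crop=im[80:240,210:410]
cv2.imwrite('pics/topc.png',cv2.resize(crop,None,fx=4,fy=3.75 if 0 else 3.7,interpolation=cv2.INTER_CUBIC))
E
```

```text
cam [375.   5. 861.] [297. 632. 575.] mat [ 90  63 109] [ 91  59 113]
[327.5 212.5] 12177.5 [114 114  87] xy z14 [443.7 -39.5] z27 [442.7 -38.8] [(np.float64(403.5), np.float64(-88.9)), (np.float64(189.9), np.float64(179.1))]
[368.8 158.3] 293.0 [112 112  86] xy z14 [ 552.5 -119.9] z27 [ 549.8 -118. ] [(np.float64(60.2), np.float64(-55.0)), (np.float64(38.1), np.float64(-146.5))]
[247.1 156.7] 186.0 [37 60 69] xy z14 [550.9 119.8] z27 [548.2 118. ] [(np.float64(34.0), np.float64(-69.9)), (np.float64(38.0), np.float64(-160.2))]
[310.4 151.3] 387.0 [141  77  63] xy z14 [564.1  -4.3] z27 [561.2  -4.1] [(np.float64(59.0), np.float64(-18.4)), (np.float64(60.1), np.float64(-109.2))]
[151.6 185.3] 6062.0 [ 29  30 143] xy z14 [490.6 301.7] z27 [488.8 297.2] [(np.float64(223.8), np.float64(-3.6)), (np.float64(108.6), np.float64(-96.4))]
[454.3 170.7] 5730.5 [ 61 157 158] xy z14 [ 530.9 -289.3] z27 [ 528.5 -284.8] [(np.float64(111.2), np.float64(-74.6)), (np.float64(223.1), np.float64(-167.6))]
[286.2 101.3] 407.5 [127 129 128] xy z14 [664.8  45.6] z27 [660.3  45. ] [(np.float64(39.5), np.float64(-78.8)), (np.float64(54.8), np.float64(-169.7))]
[356.1 104.3] 524.0 [126 119 117] xy z14 [661.9 -94.1] z27 [657.5 -92.6] [(np.float64(64.3), np.float64(-15.0)), (np.float64(42.5), np.float64(-105.2))]
[218.8  79. ] 684.0 [101 100  74] xy z14 [707.5 181.1] z27 [702.4 178.3] [(np.float64(54.4), np.float64(-6.3)), (np.float64(133.5), np.float64(-98.3))]
[371.6  67.6] 1176.0 [162 160 159] xy z14 [ 739.2 -125.4] z27 [ 733.7 -123.4] [(np.float64(140.4), np.float64(-9.5)), (np.float64(644.9), np.float64(-101.5))]
[ 93. 106.] 220.0 [104 104  83] xy z14 [645.8 424.5] z27 [641.6 418. ] [(np.float64(11.7), np.float64(-88.3)), (np.float64(162.3), np.float64(-176.0))]
```

View pics/topc.png

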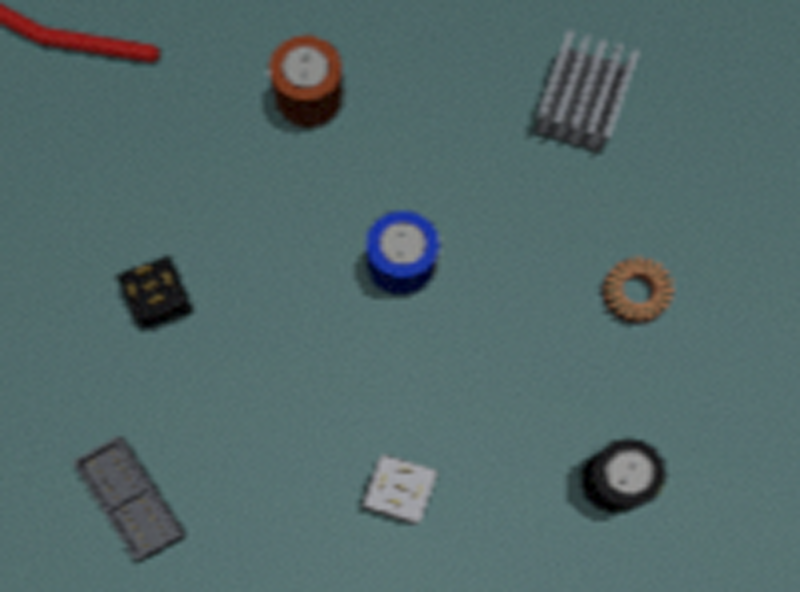

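```bash
cat >> h.py <<'E'
def rects(n,im,lo,hi,z,amin=50,cal=None,roi=None):
    m=cv2.inRange(cv2.cvtColor(im,cv2.COLOR_BGR2HSV),lo,hi)
    if roi: k=np.zeros_like(m); k[roi[1]:roi[3],roi[0]:roi[2]]=1; m*=k
    out=[]
    for c in cv2.findContours(m,cv2.RETR_EXTERNAL,cv2.CHAIN_APPROX_NONE)[0]:
        if cv2.contourArea(c)<amin: continue
        p=toplane(n,c[:,0],z,cal).astype(np.float32); r=cv2.minAreaRect(p); b=cv2.boxPoints(r)
        e=max(b[1]-b[0],b[2]-b[1],key=np.linalg.norm); M=cv2.moments(c)
        out.append((np.round(r[0],1),np.round(r[1],1),round(np.degrees(np.arctan2(e[1],e[0]))%180,1),'px',round(M['m10']/M['m00'],1),round(M['m01']/M['m00'],1)))
    return out
E
python3 - <<'E'
from h import *
im=cv2.imread('pics/top0.png')
for k,lo,hi,z,roi in [('red',(0,150,60),(5,255,255),15,(110,120,195,250)),('yel',(25,110,60),(35,255,255),15,(405,105,500,235)),
 ('blue',(110,120,100),(130,255,255),52,None),('disc',(0,0,135),(180,40,255),52,(350,190,385,225)),('wr',(0,0,135),(180,60,255),28,(295,195,325,225)),
 ('disc_blue',(0,0,120),(180,40,255),52,(300,135,322,160)),('sink',(0,0,0),(180,45,255),20,(335,82,378,125))]:
    print(k,rects('top',im,lo,hi,z,20,roi=roi))
q=np.array([[117,275],[170,257],[190,308],[150,288]])/[4,3.7]+[210,80]; print('black relay',toplane('top',q,28).round(1))
print('caps',toplane('top',np.array([[403,243],[630,473]])/[4,3.7]+[210,80],52).round(1))
E
```

```text
red [(array([491.9, 301.1]), array([100.9, 215.1]), np.float32(176.0), 'px', 151.5, 185.7)]
yel [(array([ 531.4, -287.8]), array([216., 102.]), np.float32(13.6), 'px', 453.9, 171.3)]
blue [(array([566.9,  -3.9]), array([32.7, 32.1]), np.float32(1.1), 'px', 310.3, 145.5), (array([808.7, 378.7]), array([80.9, 19.2]), np.float32(69.0), 'px', 114.5, 18.2)]
disc [(array([ 451.3, -111. ]), array([16.9, 14.9]), np.float32(0.1), 'px', 366.9, 207.3)]
wr [(array([443.9,  -5.3]), array([27.2, 27.2]), np.float32(162.7), 'px', 310.0, 211.6)]
disc_blue [(array([566.8,  -3.9]), array([17.3, 17. ]), np.float32(1.2), 'px', 310.4, 145.3)]
sink [(array([660.2, -93.2]), array([39. , 59.2]), np.float32(162.6), 'px', 355.6, 105.3)]
black relay [[552.2 133. ]
 [562.3 107.8]
 [535.5  97.4]
 [545.6 116.9]]
caps [[ 566.5   -4.4]
 [ 450.6 -111.9]]
```

>>> servo_tool(series=[0.0165, 0.038, 0, -2.3, 0.0165, 0.038, 0, -2.3, 0.0165, 0.038, 0, -2.3, 0.0165, 0.038, 0, -2.3, 0.0165, 0.038, 0, -2.3, 0.0165, 0.038, 0, -2.3, 0.0165, 0.038, 0, -2.3, 0.0165, 0.038, 0, -2.3], gripper=0.065, newtons=30)

```text
clock: 0.82
eef_pos: [385.2, -265.6, 231.3]
tcp_rot: [-3.141, -0.0, -1.478]
contact_force: [0.9, -0.5, 0.7]
opening: 0.761
```

>>> servo_tool(series=[0.0165, 0.038, 0, -2.3, 0.0165, 0.038, 0, -2.3, 0.0165, 0.038, 0, -2.3, 0.0165, 0.038, 0, -2.3, 0, 0, 0, 0, 0, 0, 0, 0])

```text
clock: 1.32
eef_pos: [451.5, -113.5, 231.2]
tcp_rot: [3.141, 0.0, -1.631]
contact_force: [-0.3, 0.3, -0.1]
opening: 0.767
```

```bash
python3 - <<'E'
from h import *
s=sense(); c=calibration('wrist'); im=grab_frame('wrist'); cv2.imwrite('pics/w1.png',im); np.save('w1.npy',c,allow_pickle=True)
print(s['clock'],s['eef_pos'],np.degrees(s['tcp_rot']),s['opening'], ray('wrist',[[320,200]],c))
E
```

```text
1.3167 [ 451.49856832 -113.50828398  231.16232621] [ 1.79984397e+02  1.64123640e-03 -9.34473440e+01] 0.766590013696318 (array([ 519.80516712, -117.86449635,  374.11371274]), array([[-0.27130177, -0.00208204, -0.96264241]]))
```

View pics/w1.png

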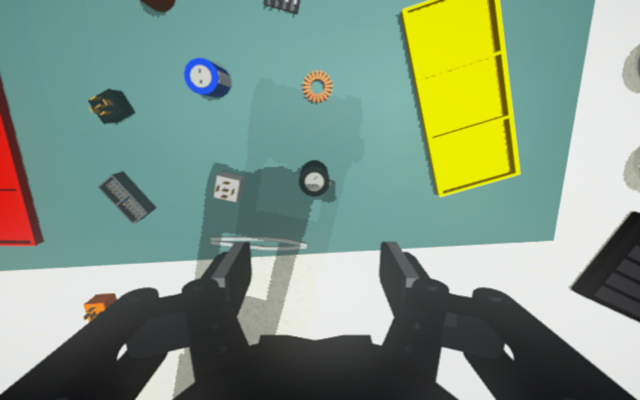

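```bash
python3 - <<'E'
from h import *
c=np.load('w1.npy',allow_pickle=True).item(); im=cv2.imread('pics/w1.png')
print(toplane('wrist',[[314,180],[202,77]],52,c).round(1))
print(toplane('wrist',[[228,187],[112,104]],28,c).round(1))
print('wr',rects('wrist',im,(0,0,120),(180,50,255),28,100,c,(205,165,250,210)))
print('br',rects('wrist',im,(0,0,0),(180,255,60),20,100,c,(80,80,140,130)))
print('yel',rects('wrist',im,(25,110,60),(35,255,255),15,500,c))
E
```

```text
[[ 452.4 -113.2]
 [ 565.2   -6.9]]
[[445.2  -9.5]
 [546.9 105.5]]
wr [(array([443.5,  -6.9]), array([29.3, 29.7]), np.float32(163.4), 'px', 226.1, 188.3)]
br [(array([545.2, 111.6]), array([32.3, 37.6]), np.float32(112.7), 'px', 116.1, 106.6)]
yel [(array([ 530.4, -290.4]), array([217.1, 102.8]), np.float32(13.6), 'px', 462.6, 91.0)]
```

>>> servo_tool(series=[0, 0.001, -0.036, 0, 0, 0, -0.036, 0, 0, 0, -0.036, 0, 0, 0, -0.036, 0, 0, 0, -0.036, 0, 0, 0, -0.025, 0, 0, 0, -0.006, 0, 0, 0, 0, 0])

```text
clock: 2.03
eef_pos: [449.2, -115.4, 18.9]
tcp_rot: [3.138, 0.001, -1.637]
contact_force: [0.1, -0.4, -0.0]
opening: 0.762
```

>>> servo_tool(series=[0, 0, 0, 0, 0, 0, 0, 0, 0, 0, 0, 0, 0, 0, 0, 0, 0, 0, 0, 0, 0, 0, 0, 0], gripper=0.0, newtons=30)

```text
clock: 2.53
eef_pos: [452.3, -115.2, 22.1]
tcp_rot: [-3.138, -0.001, -1.635]
contact_force: [-2.4, -3.6, 8.6]
opening: 0.401
```

>>> servo_tool(series=[0, 0, 0.01, 0, 0, 0, 0.025, 0, 0, 0, 0.03, 0, 0, 0, 0.03, 0, 0, 0, 0.01, 0])

```text
clock: 2.95
eef_pos: [453.1, -114.9, 130.1]
tcp_rot: [-3.135, -0.001, -1.636]
contact_force: [0.9, -0.2, -0.0]
opening: 0.399
```

>>> servo_tool(series=[0.006, 0.02, 0, 0, 0.01, 0.038, 0, 0, 0.01, 0.038, 0, 0, 0.01, 0.038, 0, 0, 0.01, 0.038, 0, 0, 0.01, 0.038, 0, 0, 0.01, 0.038, 0, 0, 0.01, 0.038, 0, 0])

```text
clock: 3.62
eef_pos: [527.0, 173.7, 125.9]
tcp_rot: [-3.141, 0.0, -1.635]
contact_force: [0.6, -0.7, -1.0]
opening: 0.402
```

>>> servo_tool(series=[0.01, 0.038, 0, 0, 0.01, 0.038, 0, 0, 0.01, 0.035, 0, 0, 0.004, 0.014, 0, 0, 0, 0, 0, 0, 0, 0, 0, 0])

```text
clock: 4.12
eef_pos: [560.5, 296.6, 125.2]
tcp_rot: [3.141, -0.001, -1.634]
contact_force: [0.9, -0.2, -0.3]
opening: 0.403
```

```bash
python3 - <<'E'
from h import *
s=sense(); c=calibration('wrist'); im=grab_frame('wrist'); cv2.imwrite('pics/w2.png',im)
print(s['clock'],s['eef_pos'],np.degrees(s['tcp_rot']),s['opening'])
print('red',rects('wrist',im,(0,150,60),(5,255,255),15,500,c))
E
```

```text
4.1167 [560.45165137 296.62906151 125.21775335] [ 1.79971447e+02 -3.35743056e-02 -9.36288919e+01] 0.40304063868393836
red [(array([433.3, 304.3]), array([96.1, 48.7]), np.float32(85.3), 'px', 314.1, 323.2), (array([554.7, 294.8]), array([99.8, 88.8]), np.float32(85.9), 'px', 317.0, 191.3), (array([686.2, 168.5]), array([93.5, 16. ]), np.float32(73.6), 'px', 470.7, 26.9)]
```

View pics/w2.png

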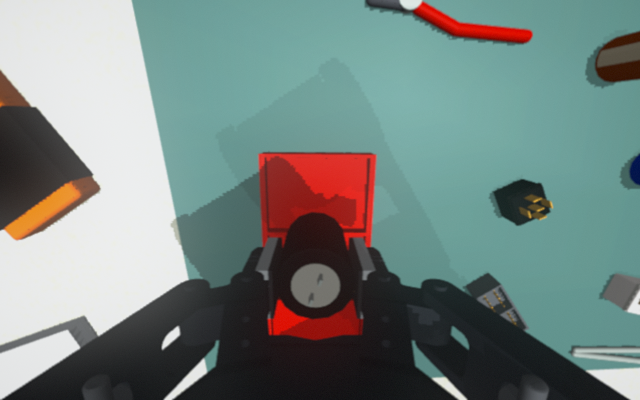

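>>> servo_tool(series=[0.002, 0, -0.015, 0, 0, 0, -0.025, 0, 0, 0, -0.025, 0, 0, 0, -0.017, 0, 0, 0, -0.008, 0, 0, 0, -0.004, 0, 0, 0, 0, 0, 0, 0, 0, 0])

```text
clock: 4.83
eef_pos: [563.6, 296.2, 32.3]
tcp_rot: [-3.141, 0.001, -1.636]
contact_force: [-0.4, 0.7, -0.2]
opening: 0.397
```

>>> servo_tool(series=[0, 0, -0.002, 0, 0, 0, -0.002, 0, 0, 0, -0.001, 0, 0, 0, 0, 0])

```text
clock: 5.17
eef_pos: [563.0, 296.6, 26.4]
tcp_rot: [-3.141, 0.0, -1.636]
contact_force: [-0.5, 0.1, 0.1]
opening: 0.402
```

>>> servo_tool(series=[0, 0, -0.001, 0, 0, 0, -0.001, 0, 0, 0, 0, 0])

```text
clock: 5.42
eef_pos: [563.2, 296.7, 25.1]
tcp_rot: [-3.141, 0.0, -1.636]
contact_force: [-2.4, -0.8, 6.8]
opening: 0.397
```

>>> servo_tool(series=[0, 0, -0.001, 0, 0, 0, 0, 0, 0, 0, 0, 0])

```text
clock: 5.67
eef_pos: [563.2, 296.7, 25.1]
tcp_rot: [-3.141, 0.0, -1.636]
contact_force: [-5.4, -2.8, 16.5]
opening: 0.394
```

>>> servo_tool(series=[0, 0, 0, 0, 0, 0, 0, 0, 0, 0, 0, 0], gripper=0.06)

```text
clock: 5.92
eef_pos: [563.0, 296.6, 23.2]
tcp_rot: [-3.141, 0.0, -1.636]
contact_force: [-0.6, 0.1, -0.8]
opening: 0.702
```

>>> servo_tool(series=[0, 0, 0.01, 0, 0, 0, 0.03, 0, 0, 0, 0.04, 0, 0, 0, 0.03, 0, -0.012, -0.03, 0, -1.3, -0.014, -0.036, 0, -1.5, -0.014, -0.036, 0, -1.5, -0.014, -0.036, 0, -1.5])

```text
clock: 6.58
eef_pos: [508.3, 157.4, 134.0]
tcp_rot: [-3.141, 0.0, -1.737]
contact_force: [-0.2, -0.9, -0.7]
opening: 0.705
```

>>> servo_tool(series=[-0.014, -0.036, 0, -1.5, -0.014, -0.036, 0, -1.5, -0.014, -0.036, 0, -1.5, -0.014, -0.036, 0, -1.5, -0.008, -0.02, 0, -1, 0, 0, 0, 0, 0, 0, 0, 0])

```text
clock: 7.17
eef_pos: [444.9, -6.4, 133.9]
tcp_rot: [-3.141, 0.0, -1.862]
contact_force: [-0.2, -0.4, 0.3]
opening: 0.707
```

```bash
python3 - <<'E'
from h import *
s=sense(); c=calibration('wrist'); im=grab_frame('wrist'); cv2.imwrite('pics/w3.png',im)
print(s['clock'],s['eef_pos'],np.degrees(s['tcp_rot']),s['opening'])
for k,lo,hi,z in (('white',(0,0,130),(180,60,255),28),('any',(0,0,90),(180,60,255),28)): print(k,rects('wrist',im,lo,hi,z,400,c,(150,100,500,330)))
cv2.imwrite('pics/s3.png',grab_frame('side')[50:,150:450])
E
```

```text
7.1667 [444.88879479  -6.40122866 133.85765646] [-1.79963229e+02  1.51296531e-02 -1.06659396e+02] 0.7067294462233769
white [(array([343.7,  23.2]), array([141.7,  57.9]), np.float32(73.3), 'px', 324.3, 310.1), (array([ 334.8, -114.2]), array([76.2, 51.8]), np.float32(82.8), 'px', 465.5, 270.3), (array([445.7,  -7.8]), array([28.9, 32.4]), np.float32(163.3), 'px', 315.4, 199.4)]
any [(array([343.7,  23.2]), array([143.4,  57.9]), np.float32(73.3), 'px', 324.4, 309.9), (array([376.7,  -8. ]), array([71.2, 19.5]), np.float32(82.2), 'px', 337.0, 266.0), (array([ 334.3, -113.7]), array([77.1, 52.9]), np.float32(82.8), 'px', 465.3, 270.6), (array([440.4, 123.2]), array([52.4, 25.8]), np.float32(31.8), 'px', 169.5, 236.4), (array([445.4,  -7.3]), array([29.9, 33.4]), np.float32(163.3), 'px', 315.2, 197.5)]
```

View pics/w3.png

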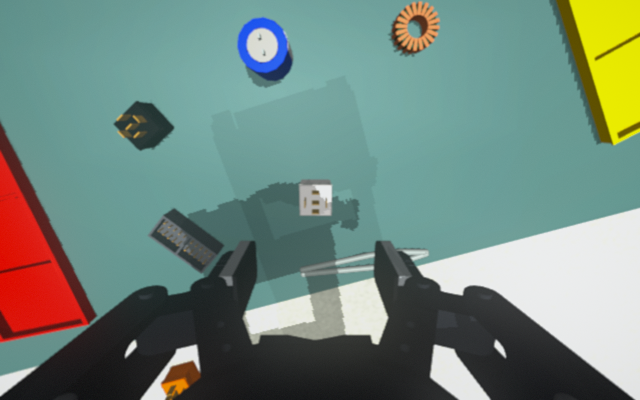

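View pics/s3.png

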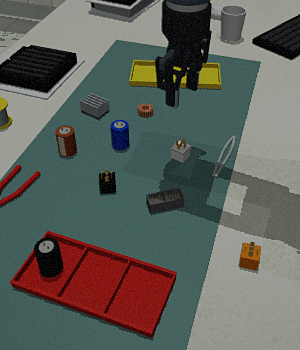

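>>> servo_tool(series=[0.0, -0.001, -0.02, 0, 0, 0, -0.035, 0, 0, 0, -0.035, 0, 0, 0, -0.025, 0, 0, 0, -0.01, 0, 0, 0, -0.003, 0, 0, 0, 0, 0, 0, 0, 0, 0])

```text
clock: 7.93
eef_pos: [446.0, -6.1, 6.2]
tcp_rot: [-3.14, 0.0, -1.858]
contact_force: [0.4, 0.0, -0.3]
opening: 0.701
```

>>> servo_tool(series=[0, 0, 0, 0, 0, 0, 0, 0, 0, 0, 0, 0, 0, 0, 0, 0, 0, 0, 0, 0, 0, 0, 0, 0], gripper=0.0)

```text
clock: 8.43
eef_pos: [445.9, -6.5, 6.4]
tcp_rot: [-3.14, 0.001, -1.859]
contact_force: [-1.0, 0.9, 9.2]
opening: 0.319
```

>>> servo_tool(series=[0, 0, 0.01, 0, 0, 0, 0.025, 0, 0, 0, 0.03, 0, 0, 0, 0.03, 0, 0, 0, 0.01, 0, 0, 0, 0, 0])

```text
clock: 8.93
eef_pos: [447.0, -6.6, 113.4]
tcp_rot: [-3.136, 0.002, -1.859]
contact_force: [0.5, -0.1, -0.9]
opening: 0.32
```

>>> servo_tool(series=[-0.002, 0.02, 0, 1.5, -0.003, 0.036, 0, 1.5, -0.003, 0.036, 0, 1.5, -0.003, 0.036, 0, 1.5, -0.003, 0.036, 0, 1.5, -0.003, 0.036, 0, 1.5, -0.003, 0.036, 0, 1.5, -0.003, 0.036, 0, 1.5])

```text
clock: 9.6
eef_pos: [420.8, 266.8, 109.1]
tcp_rot: [3.14, -0.001, -1.648]
contact_force: [0.4, -0.7, -0.3]
opening: 0.318
```

>>> servo_tool(series=[-0.003, 0.03, 0, 0.6, 0, 0.011, 0, 0, 0, 0, 0, 0, 0, 0, 0, 0])

```text
clock: 9.93
eef_pos: [418.2, 306.0, 109.2]
tcp_rot: [3.14, -0.002, -1.638]
contact_force: [-0.1, 0.1, -0.5]
opening: 0.324
```

```bash
python3 - <<'E'
from h import *
s=sense(); c=calibration('wrist'); im=grab_frame('wrist'); cv2.imwrite('pics/w4.png',im)
print(s['clock'],s['eef_pos'],np.degrees(s['tcp_rot']),s['opening'])
print('red',rects('wrist',im,(0,150,60),(5,255,255),15,500,c))
E
```

```text
9.9333 [418.22392086 305.95115248 109.17628952] [ 1.79916299e+02 -9.22775676e-02 -9.38494566e+01] 0.32381337810816896
red [(array([473.7, 300.5]), array([ 99.9, 182. ]), np.float32(175.9), 'px', 316.3, 117.7)]
```

View pics/w4.png

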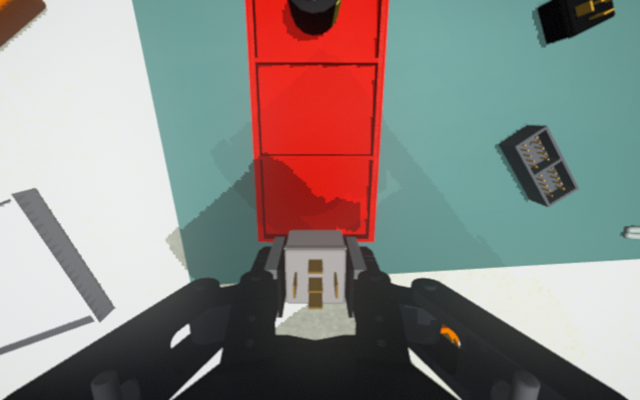

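>>> servo_tool(series=[0.002, 0, -0.015, 0, 0, 0, -0.025, 0, 0, 0, -0.025, 0, 0, 0, -0.017, 0, 0, 0, -0.008, 0, 0, 0, -0.004, 0, 0, 0, 0, 0, 0, 0, 0, 0])

```text
clock: 10.65
eef_pos: [421.5, 306.3, 16.9]
tcp_rot: [-3.141, 0.0, -1.64]
contact_force: [-0.4, -0.7, -0.7]
opening: 0.321
```

>>> servo_tool(series=[0, 0, -0.002, 0, 0, 0, -0.002, 0, 0, 0, -0.001, 0, 0, 0, 0, 0])

```text
clock: 10.98
eef_pos: [421.1, 306.6, 11.5]
tcp_rot: [-3.141, 0.0, -1.639]
contact_force: [-0.1, -0.8, -0.3]
opening: 0.32
```

>>> servo_tool(series=[0, 0, -0.001, 0, 0, 0, -0.001, 0, 0, 0, 0, 0, 0, 0, 0, 0])

```text
clock: 11.32
eef_pos: [421.1, 306.6, 9.5]
tcp_rot: [-3.141, 0.0, -1.639]
contact_force: [-0.4, -0.6, 3.6]
opening: 0.322
```

>>> servo_tool(series=[0, 0, -0.001, 0, 0, 0, 0, 0, 0, 0, 0, 0])

```text
clock: 11.57
eef_pos: [421.1, 306.7, 9.4]
tcp_rot: [-3.141, 0.0, -1.639]
contact_force: [-4.2, -2.0, 20.0]
opening: 0.321
```

>>> servo_tool(series=[0, 0, 0, 0, 0, 0, 0, 0, 0, 0, 0, 0], gripper=0.05)

```text
clock: 11.82
eef_pos: [421.0, 306.5, 8.2]
tcp_rot: [-3.142, 0.0, -1.639]
contact_force: [0.5, 0.1, 0.3]
opening: 0.587
```

>>> servo_tool(series=[0, 0, 0.01, 0, 0, 0, 0.03, 0, 0, 0, 0.04, 0, 0, 0, 0.04, 0, 0.016, -0.0345, 0, 1.9, 0.016, -0.0345, 0, 1.9, 0.016, -0.0345, 0, 1.9, 0.016, -0.0345, 0, 1.9])

```text
clock: 12.48
eef_pos: [485.5, 167.2, 129.3]
tcp_rot: [-3.14, 0.0, -1.504]
contact_force: [0.8, -0.9, 0.3]
opening: 0.584
```

>>> servo_tool(series=[0.016, -0.0345, 0, 1.9, 0.016, -0.0345, 0, 1.9, 0.016, -0.0345, 0, 1.9, 0.016, -0.0345, 0, 1.9, 0.016, -0.035, 0, 2.3, 0, 0, 0, 0, 0, 0, 0, 0], gripper=0.065)

```text
clock: 13.07
eef_pos: [565.5, -6.3, 128.6]
tcp_rot: [-3.141, -0.0, -1.337]
contact_force: [0.4, 0.4, 0.4]
opening: 0.764
```

```bash
python3 - <<'E'
from h import *
s=sense(); c=calibration('wrist'); im=grab_frame('wrist'); cv2.imwrite('pics/w5.png',im)
print(s['clock'],s['eef_pos'],np.degrees(s['tcp_rot']),s['opening'])
print('blue disc+ring',rects('wrist',im,(105,120,60),(130,255,255),52,300,c))
r=lambda k,lo,hi,z,roi=None: print(k,rects('wrist',im,lo,hi,z,300,c,roi))
r('sink',(0,0,60),(180,50,255),20,(250,0,500,200))
r('white',(0,0,110),(180,40,255),52,(250,130,400,250))
E
```

```text
13.0667 [565.53156537  -6.33040382 128.64484257] [-1.79986053e+02 -3.03917489e-03 -7.66163424e+01] 0.7638752268296627
blue disc+ring [(array([570.4,  -4. ]), array([41.7, 34.1]), np.float32(13.3), 'px', 313.3, 201.7)]
sink [(array([660.3, -96.7]), array([46.5, 56.4]), np.float32(162.9), 'px', 448.9, 112.7), (array([662. ,  47.4]), array([23. , 23.6]), np.float32(103.4), 'px', 275.8, 66.3), (array([738. , -81.1]), array([12.3, 57.1]), np.float32(90.2), 'px', 475.3, 6.6)]
white [(array([565.8,  -5.3]), array([19.8, 19.1]), np.float32(57.4), 'px', 313.4, 207.2)]
```

View pics/w5.png

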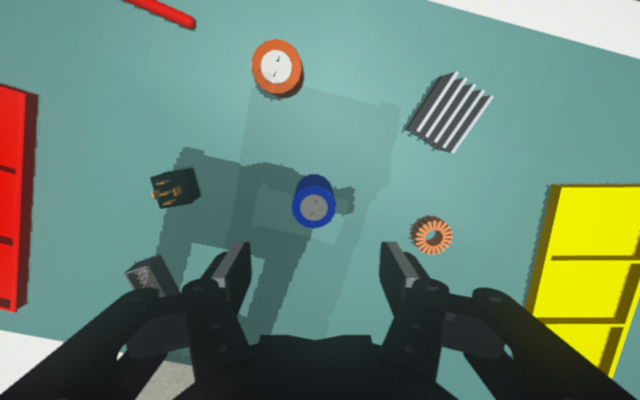

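>>> servo_tool(series=[0.0, 0.001, -0.02, 0, 0, 0, -0.03, 0, 0, 0, -0.03, 0, 0, 0, -0.016, 0, 0, 0, -0.008, 0, 0, 0, -0.003, 0, 0, 0, 0, 0, 0, 0, 0, 0])

```text
clock: 13.78
eef_pos: [565.6, -3.0, 22.3]
tcp_rot: [-3.14, -0.0, -1.333]
contact_force: [0.3, -0.6, 0.6]
opening: 0.76
```

>>> servo_tool(series=[0, 0, 0, 0, 0, 0, 0, 0, 0, 0, 0, 0, 0, 0, 0, 0, 0, 0, 0, 0, 0, 0, 0, 0], gripper=0.0)

```text
clock: 14.28
eef_pos: [565.7, -3.5, 22.4]
tcp_rot: [-3.14, -0.0, -1.334]
contact_force: [-0.4, -0.0, 5.7]
opening: 0.403
```

>>> servo_tool(series=[0, 0, 0.01, 0, 0, 0, 0.025, 0, 0, 0, 0.03, 0, 0, 0, 0.03, 0, 0, 0, 0.02, 0, 0, 0, 0, 0])

```text
clock: 14.78
eef_pos: [567.9, -3.6, 141.7]
tcp_rot: [-3.134, -0.002, -1.334]
contact_force: [1.6, 0.2, -0.3]
opening: 0.398
```

>>> servo_tool(series=[-0.003, -0.02, 0, 0, -0.004, -0.035, 0, 0, -0.004, -0.035, 0, 0, -0.004, -0.035, 0, 0, -0.004, -0.035, 0, 0, -0.004, -0.035, 0, 0, -0.004, -0.035, 0, 0, -0.004, -0.035, 0, 0])

```text
clock: 15.45
eef_pos: [533.1, -270.1, 136.1]
tcp_rot: [3.141, 0.0, -1.334]
contact_force: [0.7, -0.1, -1.3]
opening: 0.399
```

>>> servo_tool(series=[-0.003, -0.015, 0, 0, -0.003, -0.006, 0, 0, 0, 0, 0, 0, 0, 0, 0, 0])

```text
clock: 15.78
eef_pos: [527.6, -288.5, 136.0]
tcp_rot: [3.141, 0.001, -1.334]
contact_force: [0.2, 0.9, -0.1]
opening: 0.399
```

```bash
python3 - <<'E'
from h import *
s=sense(); c=calibration('wrist'); im=grab_frame('wrist'); cv2.imwrite('pics/w6.png',im)
print(s['clock'],s['eef_pos'],np.degrees(s['tcp_rot']),s['opening'])
print('yel',rects('wrist',im,(25,110,60),(35,255,255),15,500,c))
print(project('wrist',[[s['eef_pos'][0]+a*.235+b*.972,s['eef_pos'][1]-a*.972+b*.235,15] for a,b in((-48,0),(48,0),(0,34),(0,105))],c).round())
E
```

```text
15.7833 [ 527.5865644  -288.48484354  135.99543759] [ 1.79971832e+02  6.35311100e-02 -7.64462449e+01] 0.3991999373098606
yel [(array([ 555.9, -284.4]), array([163.8, 101. ]), np.float32(13.5), 'px', 318.0, 142.6)]
[[262. 194.]
 [367. 194.]
 [315. 157.]
 [314.  70.]]
```

View pics/w6.png

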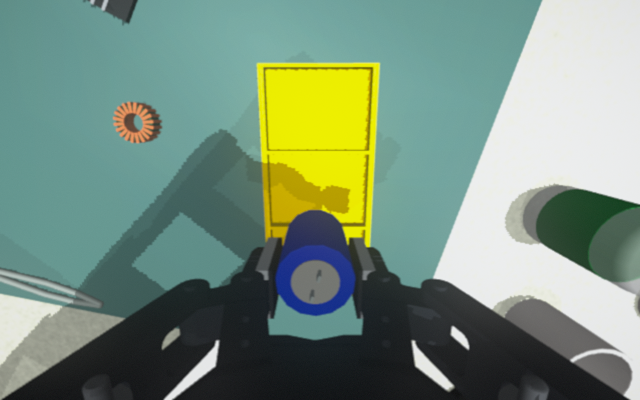

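>>> servo_tool(series=[0.004, -0.001, -0.015, 0, 0, 0, -0.03, 0, 0, 0, -0.03, 0, 0, 0, -0.017, 0, 0, 0, -0.008, 0, 0, 0, -0.004, 0, 0, 0, 0, 0, 0, 0, 0, 0])

```text
clock: 16.5
eef_pos: [532.9, -290.3, 33.3]
tcp_rot: [-3.141, -0.001, -1.333]
contact_force: [-0.1, 0.3, -1.9]
opening: 0.404
```

>>> servo_tool(series=[0, 0, -0.002, 0, 0, 0, -0.001, 0, 0, 0, 0, 0, 0, 0, 0, 0])

```text
clock: 16.83
eef_pos: [532.2, -290.7, 29.7]
tcp_rot: [-3.141, -0.0, -1.334]
contact_force: [0.7, -0.5, -0.9]
opening: 0.401
```

>>> servo_tool(series=[0, 0, -0.001, 0, 0, 0, -0.001, 0, 0, 0, -0.001, 0, 0, 0, 0, 0, 0, 0, 0, 0])

```text
clock: 17.25
eef_pos: [531.9, -290.5, 26.1]
tcp_rot: [3.141, 0.0, -1.334]
contact_force: [-0.8, 0.7, -0.4]
opening: 0.397
```

>>> servo_tool(series=[0, 0, -0.001, 0, 0, 0, 0, 0, 0, 0, 0, 0])

```text
clock: 17.5
eef_pos: [532.1, -290.6, 25.5]
tcp_rot: [-3.142, -0.0, -1.334]
contact_force: [-1.0, -1.0, 2.2]
opening: 0.397
```

>>> servo_tool(series=[0, 0, -0.001, 0, 0, 0, 0, 0, 0, 0, 0, 0])

```text
clock: 17.75
eef_pos: [532.1, -290.6, 25.4]
tcp_rot: [-3.141, -0.0, -1.334]
contact_force: [-3.5, 2.3, 13.9]
opening: 0.397
```

>>> servo_tool(series=[0, 0, 0, 0, 0, 0, 0, 0, 0, 0, 0, 0], gripper=0.06)

```text
clock: 18.0
eef_pos: [532.0, -290.5, 24.1]
tcp_rot: [-3.142, 0.0, -1.334]
contact_force: [-0.1, 0.0, -0.4]
opening: 0.704
```

>>> servo_tool(series=[0, 0, 0.01, 0, 0, 0, 0.03, 0, 0, 0, 0.04, 0, 0, 0, 0.04, 0, 0.018, 0.028, 0, -4.4, 0.018, 0.028, 0, -4.4, 0.018, 0.028, 0, -4.4, 0.018, 0.028, 0, -4.4])

```text
clock: 18.67
eef_pos: [604.7, -177.5, 145.4]
tcp_rot: [-3.141, -0.0, -1.645]
contact_force: [0.1, -0.6, 0.5]
opening: 0.706
```

>>> servo_tool(series=[0.018, 0.028, 0, -4.4, 0.018, 0.028, 0, -4.4, 0.018, 0.028, 0, -4.4, 0, 0, 0, 0, 0, 0, 0, 0], gripper=0.065)

```text
clock: 19.08
eef_pos: [658.7, -92.9, 144.6]
tcp_rot: [-3.141, 0.0, -1.868]
contact_force: [-0.4, -0.6, 0.8]
opening: 0.761
```

```bash
python3 - <<'E'
from h import *
s=sense(); c=calibration('wrist'); im=grab_frame('wrist'); cv2.imwrite('pics/w7.png',im)
print(s['clock'],s['eef_pos'],np.degrees(s['tcp_rot']),s['opening'])
print('sink',rects('wrist',im,(0,0,100),(180,50,255),32,100,c,(230,100,420,260)))
print(project('wrist',[[*s['eef_pos'][:2],32]],c))
E
```

```text
19.0833 [658.65904928 -92.90929995 144.61781747] [-1.79986021e+02  2.05065781e-03 -1.07035242e+02] 0.7611092208368756
sink [(array([ 655.2, -111.3]), array([ 3.6, 50.6]), np.float32(163.9), 'px', 335.1, 192.1), (array([ 659.1, -103.9]), array([ 7.5, 53.4]), np.float32(157.8), 'px', 326.5, 187.9), (array([663.2, -90. ]), array([25.2, 53.2]), np.float32(162.9), 'px', 308.2, 185.6), (array([737.6, -79.5]), array([68.7, 20.6]), np.float32(72.9), 'px', 257.1, 108.8)]
[[314.15953085 196.55600741]]
```

View pics/w7.png

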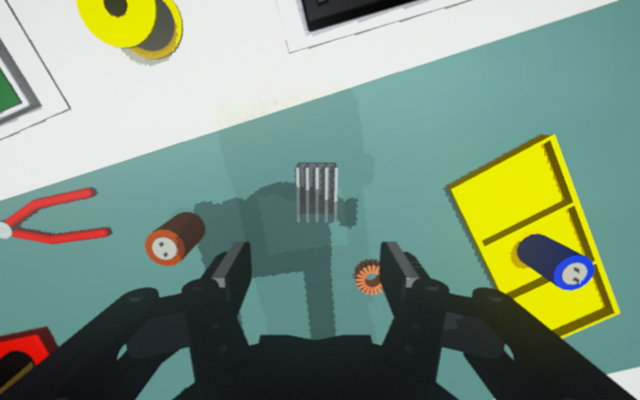

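>>> servo_tool(series=[0.002, -0.003, -0.02, 0, 0, 0, -0.035, 0, 0, 0, -0.035, 0, 0, 0, -0.03, 0, 0, 0, -0.014, 0, 0, 0, -0.004, 0, 0, 0, 0, 0, 0, 0, 0, 0])

```text
clock: 19.8
eef_pos: [661.0, -98.2, 7.8]
tcp_rot: [-3.14, 0.0, -1.872]
contact_force: [0.4, -0.2, 0.3]
opening: 0.76
```

>>> servo_tool(series=[0, 0, 0, 0, 0, 0, 0, 0, 0, 0, 0, 0, 0, 0, 0, 0, 0, 0, 0, 0, 0, 0, 0, 0], gripper=0.0)

```text
clock: 20.3
eef_pos: [661.3, -97.7, 8.2]
tcp_rot: [-3.139, 0.0, -1.871]
contact_force: [-0.9, -0.9, 6.7]
opening: 0.424
```

>>> servo_tool(series=[0, 0, 0.01, 0, 0, 0, 0.025, 0, 0, 0, 0.03, 0, 0, 0, 0.03, 0, 0, 0, 0.02, 0, 0, 0, 0, 0])

```text
clock: 20.8
eef_pos: [663.1, -97.9, 127.5]
tcp_rot: [-3.133, 0.001, -1.871]
contact_force: [1.3, -0.0, -0.4]
opening: 0.412
```

>>> servo_tool(series=[-0.006, -0.018, 0, 3, -0.01, -0.028, 0, 5, -0.01, -0.028, 0, 5, -0.01, -0.028, 0, 5, -0.01, -0.028, 0, 5, -0.01, -0.028, 0, 5, -0.006, -0.017, 0, 2.7, 0, 0, 0, 0])

```text
clock: 21.47
eef_pos: [596.4, -275.7, 121.2]
tcp_rot: [3.141, -0.001, -1.335]
contact_force: [0.3, -0.6, -0.7]
opening: 0.415
```

>>> servo_tool(series=[0, 0, 0, 0, 0, 0, 0, 0])

```text
clock: 21.63
eef_pos: [598.0, -271.9, 121.1]
tcp_rot: [3.141, 0.001, -1.337]
contact_force: [0.2, -0.0, -0.6]
opening: 0.417
```

```bash
python3 - <<'E'
from h import *
s=sense(); c=calibration('wrist'); im=grab_frame('wrist'); cv2.imwrite('pics/w8.png',im)
print(s['clock'],s['eef_pos'],np.degrees(s['tcp_rot']),s['opening'])
print('yel',rects('wrist',im,(25,110,60),(35,255,255),15,500,c))
E
```

```text
21.6333 [ 597.95282448 -271.87282686  121.11896423] [ 1.79991891e+02  3.43894494e-02 -7.65963921e+01] 0.41676205698836927
yel [(array([ 477.7, -300.7]), array([49.6, 97.2]), np.float32(103.3), 'px', 314.3, 323.1), (array([ 594.9, -274.9]), array([ 85.5, 101. ]), np.float32(103.3), 'px', 318.2, 186.3)]
```

View pics/w8.png

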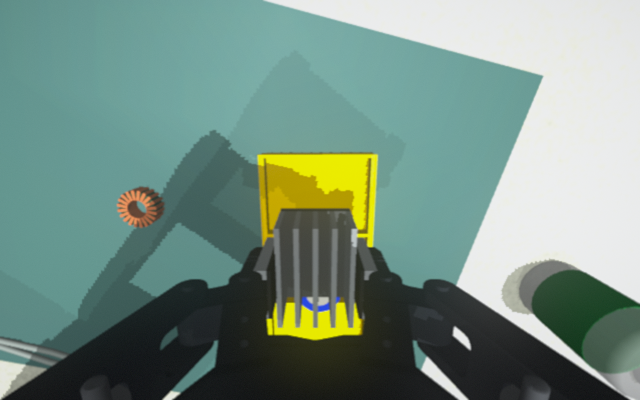

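>>> servo_tool(series=[0.0025, -0.002, -0.015, 0, 0, 0, -0.03, 0, 0, 0, -0.028, 0, 0, 0, -0.017, 0, 0, 0, -0.008, 0, 0, 0, -0.003, 0, 0, 0, 0, 0, 0, 0, 0, 0])

```text
clock: 22.35
eef_pos: [601.4, -274.5, 21.0]
tcp_rot: [-3.141, -0.001, -1.335]
contact_force: [0.3, -0.6, -0.6]
opening: 0.413
```

>>> servo_tool(series=[0, 0, -0.003, 0, 0, 0, -0.001, 0, 0, 0, -0.001, 0, 0, 0, 0, 0, 0, 0, 0, 0])

```text
clock: 22.77
eef_pos: [600.6, -274.6, 15.6]
tcp_rot: [-3.141, -0.0, -1.336]
contact_force: [-0.2, -0.4, -2.4]
opening: 0.417
```

>>> servo_tool(series=[0, 0, -0.001, 0, 0, 0, -0.001, 0, 0, 0, -0.001, 0, 0, 0, 0, 0, 0, 0, 0, 0])

```text
clock: 23.18
eef_pos: [600.4, -274.4, 12.1]
tcp_rot: [3.141, 0.0, -1.336]
contact_force: [0.3, 0.4, -0.9]
opening: 0.415
```

>>> servo_tool(series=[0, 0, -0.001, 0, 0, 0, 0, 0, 0, 0, 0, 0])

```text
clock: 23.43
eef_pos: [600.6, -274.5, 11.3]
tcp_rot: [-3.142, -0.0, -1.335]
contact_force: [-0.1, -0.8, -0.3]
opening: 0.416
```

>>> servo_tool(series=[0, 0, -0.001, 0, 0, 0, 0, 0, 0, 0, 0, 0])

```text
clock: 23.68
eef_pos: [600.6, -274.5, 11.2]
tcp_rot: [-3.142, -0.0, -1.336]
contact_force: [-2.6, 1.7, 7.9]
opening: 0.416
```

>>> servo_tool(series=[0, 0, 0, 0, 0, 0, 0, 0, 0, 0, 0, 0], gripper=0.052)

```text
clock: 23.93
eef_pos: [600.6, -274.5, 10.2]
tcp_rot: [-3.142, -0.0, -1.335]
contact_force: [-0.1, 0.3, 0.3]
opening: 0.605
```

>>> servo_tool(series=[0, 0, 0.01, 0, 0, 0, 0.03, 0, 0, 0, 0.04, 0, 0, 0, 0.04, 0, -0.005, 0.035, 0, 0.8, -0.005, 0.035, 0, 0.8, -0.005, 0.035, 0, 0.8, -0.005, 0.035, 0, 0.8])

```text
clock: 24.6
eef_pos: [580.3, -133.4, 131.4]
tcp_rot: [-3.141, -0.001, -1.28]
contact_force: [1.3, -0.2, 0.5]
opening: 0.606
```

>>> servo_tool(series=[-0.005, 0.035, 0, 0.8, -0.005, 0.035, 0, 0.8, -0.005, 0.035, 0, 0.8, -0.005, 0.035, 0, 0.8, -0.005, 0.035, 0, 0.8, -0.005, 0.035, 0, 0.8, -0.004, 0.036, 0, 1, 0, 0, 0, 0], gripper=0.06)

```text
clock: 25.27
eef_pos: [546.0, 116.7, 131.1]
tcp_rot: [-3.14, 0.001, -1.174]
contact_force: [-0.2, -0.8, -0.2]
opening: 0.702
```

>>> servo_tool(series=[0, 0, 0, 0, 0, 0, 0, 0])

```text
clock: 25.43
eef_pos: [546.5, 111.5, 130.7]
tcp_rot: [-3.141, -0.0, -1.178]
contact_force: [-0.1, 0.4, -0.2]
opening: 0.705
```

```bash
python3 - <<'E'
from h import *
s=sense(); c=calibration('wrist'); im=grab_frame('wrist'); cv2.imwrite('pics/w9.png',im)
print(s['clock'],s['eef_pos'],np.degrees(s['tcp_rot']),s['opening'])
print('br',rects('wrist',im,(0,0,0),(180,255,60),28,100,c,(250,150,380,235)))
print(project('wrist',[[*s['eef_pos'][:2],28]],c))
E
```

```text
25.4333 [546.53617281 111.50202385 130.68425699] [-1.79987513e+02 -1.71599048e-02 -6.74718881e+01] 0.7051178295260949
br [(array([547.5, 115.6]), array([30.2, 26.8]), np.float32(22.5), 'px', 310.6, 195.2)]
[[314.53693462 199.06127094]]
```

View pics/w9.png

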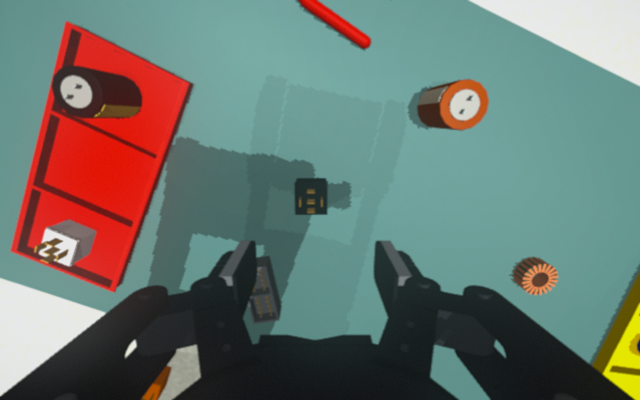

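>>> servo_tool(series=[0.0005, 0.003, -0.02, 0, 0, 0, -0.035, 0, 0, 0, -0.035, 0, 0, 0, -0.022, 0, 0, 0, -0.01, 0, 0, 0, -0.003, 0, 0, 0, 0, 0, 0, 0, 0, 0])

```text
clock: 26.15
eef_pos: [548.2, 114.2, 6.5]
tcp_rot: [-3.14, -0.0, -1.179]
contact_force: [-0.2, -0.1, 1.2]
opening: 0.703
```

>>> servo_tool(series=[0, 0, 0, 0, 0, 0, 0, 0, 0, 0, 0, 0, 0, 0, 0, 0, 0, 0, 0, 0, 0, 0, 0, 0], gripper=0.0)

```text
clock: 26.65
eef_pos: [547.9, 114.7, 6.6]
tcp_rot: [-3.14, -0.001, -1.178]
contact_force: [-1.2, -0.9, 6.5]
opening: 0.322
```

>>> servo_tool(series=[0, 0, 0.01, 0, 0, 0, 0.025, 0, 0, 0, 0.03, 0, 0, 0, 0.03, 0, 0, 0, 0.02, 0, 0, 0, 0, 0])

```text
clock: 27.15
eef_pos: [549.8, 115.2, 125.7]
tcp_rot: [-3.134, -0.001, -1.178]
contact_force: [0.2, 0.2, 0.2]
opening: 0.323
```

>>> servo_tool(series=[-0.004, -0.02, 0, -0.7, -0.008, -0.037, 0, -0.8, -0.008, -0.037, 0, -0.8, -0.008, -0.037, 0, -0.8, -0.008, -0.037, 0, -0.8, -0.008, -0.037, 0, -0.8, -0.008, -0.037, 0, -0.8, -0.008, -0.037, 0, -0.8])

```text
clock: 27.82
eef_pos: [486.0, -166.0, 120.4]
tcp_rot: [3.142, 0.0, -1.289]
contact_force: [-0.3, 0.8, -0.1]
opening: 0.318
```

>>> servo_tool(series=[-0.008, -0.037, 0, -0.8, -0.008, -0.037, 0, -0.8, -0.007, -0.037, 0, -0.8, -0.004, -0.025, 0, -0.2, 0, -0.007, 0, 0, 0, 0, 0, 0, 0, 0, 0, 0, 0, 0, 0, 0])

```text
clock: 28.48
eef_pos: [459.9, -306.1, 120.1]
tcp_rot: [3.141, 0.001, -1.333]
contact_force: [-0.0, 0.7, -0.5]
opening: 0.32
```

```bash
python3 - <<'E'
from h import *
s=sense(); c=calibration('wrist'); im=grab_frame('wrist'); cv2.imwrite('pics/w10.png',im)
print(s['clock'],s['eef_pos'],np.degrees(s['tcp_rot']),s['opening'])
print('yel',rects('wrist',im,(25,110,60),(35,255,255),15,500,c))
E
```

```text
28.4833 [ 459.92686333 -306.12484353  120.08702679] [ 1.79976096e+02  5.20747443e-02 -7.63758808e+01] 0.3195498892595263
yel [(array([ 515.6, -294. ]), array([186.3, 101.1]), np.float32(13.6), 'px', 316.2, 122.3)]
```

View pics/w10.png

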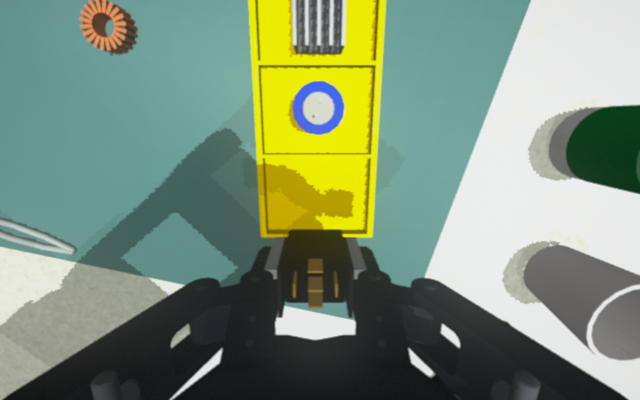

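Heat sink (320,30) and blue cap (318,107) stand in their compartments; the near one is free. Lower the relay with dx +2.5 mm.

>>> servo_tool(series=[0.0025, -0.0005, -0.015, 0, 0, 0, -0.03, 0, 0, 0, -0.03, 0, 0, 0, -0.017, 0, 0, 0, -0.008, 0, 0, 0, -0.003, 0, 0, 0, 0, 0, 0, 0, 0, 0])

```text
clock: 29.2
eef_pos: [463.4, -308.0, 18.2]
tcp_rot: [-3.141, -0.001, -1.333]
contact_force: [-0.5, -0.3, -0.2]
opening: 0.329
```

>>> servo_tool(series=[0, 0, -0.003, 0, 0, 0, -0.001, 0, 0, 0, -0.001, 0, 0, 0, 0, 0, 0, 0, 0, 0])

```text
clock: 29.62
eef_pos: [462.6, -308.1, 12.5]
tcp_rot: [-3.141, -0.0, -1.334]
contact_force: [-0.1, -0.3, -0.9]
opening: 0.317
```

>>> servo_tool(series=[0, 0, -0.001, 0, 0, 0, -0.001, 0, 0, 0, 0, 0, 0, 0, 0, 0])

```text
clock: 29.95
eef_pos: [462.4, -307.9, 10.2]
tcp_rot: [3.141, 0.0, -1.334]
contact_force: [0.3, -0.2, -0.4]
opening: 0.323
```

>>> servo_tool(series=[0, 0, -0.001, 0, 0, 0, 0, 0, 0, 0, 0, 0])

```text
clock: 30.2
eef_pos: [462.6, -308.0, 9.6]
tcp_rot: [-3.141, -0.0, -1.334]
contact_force: [-1.7, 1.1, 5.2]
opening: 0.318
```

>>> servo_tool(series=[0, 0, -0.0005, 0, 0, 0, 0, 0, 0, 0, 0, 0])

```text
clock: 30.45
eef_pos: [462.6, -308.1, 9.6]
tcp_rot: [-3.141, -0.0, -1.334]
contact_force: [-3.4, 1.4, 11.8]
opening: 0.322
```

>>> servo_tool(series=[0, 0, 0, 0, 0, 0, 0, 0, 0, 0, 0, 0], gripper=0.05)

```text
clock: 30.7
eef_pos: [462.5, -308.0, 8.7]
tcp_rot: [3.142, 0.0, -1.334]
contact_force: [0.5, 0.1, 0.0]
opening: 0.583
```

>>> servo_tool(series=[0, 0, 0.01, 0, 0, 0, 0.03, 0, 0, 0, 0.04, 0, 0, 0, 0.04, 0, -0.02, -0.03, 0.02, 0, -0.02, -0.035, 0.02, 0, -0.02, -0.035, 0.02, 0, -0.02, -0.035, 0.02, 0])

```text
clock: 31.37
eef_pos: [386.0, -436.2, 206.4]
tcp_rot: [-3.141, -0.001, -1.333]
contact_force: [0.8, -0.4, 0.1]
opening: 0.586
```

>>> servo_tool(series=[-0.015, -0.035, 0, 0, -0.015, -0.035, 0, 0, -0.01, -0.02, 0, 0, 0, 0, 0, 0, 0, 0, 0, 0])

```text
clock: 31.78
eef_pos: [346.1, -525.8, 204.6]
tcp_rot: [-3.141, 0.0, -1.336]
contact_force: [0.2, 0.4, -0.1]
opening: 0.586
```

```bash
python3 - <<'E'
from h import *
s=sense(); print(s['clock'],s['eef_pos'],s['contact_force'],s['opening'])
im=grab_frame('top'); cv2.imwrite('pics/top9.png',cv2.resize(im[80:270,100:500],None,fx=2,fy=2,interpolation=cv2.INTER_CUBIC))
cv2.imwrite('pics/side9.png',grab_frame('side'))
im0=cv2.imread('pics/top0.png')
for n,lo,hi,roi in (('brown',(0,100,60),(12,255,255),(270,80,305,120)),('choke',(3,70,60),(20,255,255),(355,145,385,172)),('conn',(0,0,0),(180,50,110),(225,192,262,235))):
    for i in (im0,im): print(n,rects('top',i,lo,hi,20,60,roi=roi))
for n,lo,hi,roi in (('red',(0,150,60),(5,255,255),(110,120,195,250)),('yel',(25,110,60),(35,255,255),(405,105,500,235))): print(n,rects('top',im,lo,hi,15,300,roi=roi))
E
```

```text
31.7833 [ 346.12649007 -525.84829843  204.56805009] [ 0.1715514   0.37593103 -0.12282076] 0.5863196275921865
brown [(array([669.5,  45.9]), array([32.8, 31.7]), np.float32(1.4), 'px', 285.9, 98.1)]
brown [(array([669.5,  45.9]), array([32.8, 31.7]), np.float32(1.4), 'px', 286.0, 98.1)]
choke [(array([ 551.9, -119.4]), array([32. , 31.5]), np.float32(0.2), 'px', 369.1, 157.8)]
choke [(array([ 551.9, -119.4]), array([32. , 31.5]), np.float32(0.2), 'px', 369.0, 157.9)]
conn [(array([437.2, 125.6]), array([62.4, 27.7]), np.float32(32.4), 'px', 241.6, 214.2)]
conn [(array([437.5, 125.8]), array([62.4, 27.7]), np.float32(32.6), 'px', 241.6, 214.2)]
red [(array([491.9, 301.1]), array([100.8, 215.1]), np.float32(176.0), 'px', 151.5, 185.7)]
yel [(array([ 531.4, -287.7]), array([215.9, 102.2]), np.float32(13.5), 'px', 453.9, 171.3)]
```

View pics/top9.png

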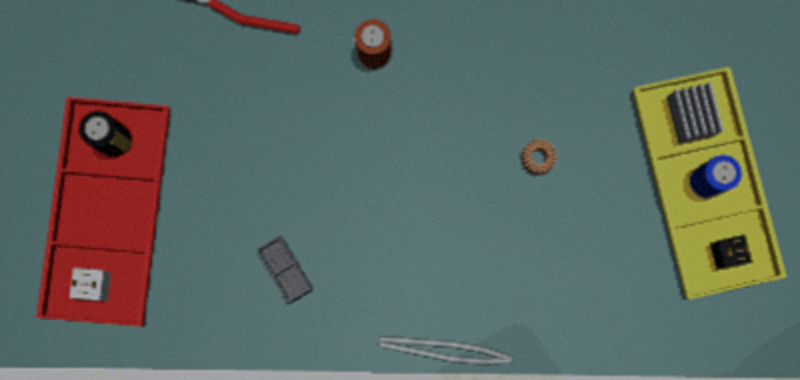

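View pics/side9.png

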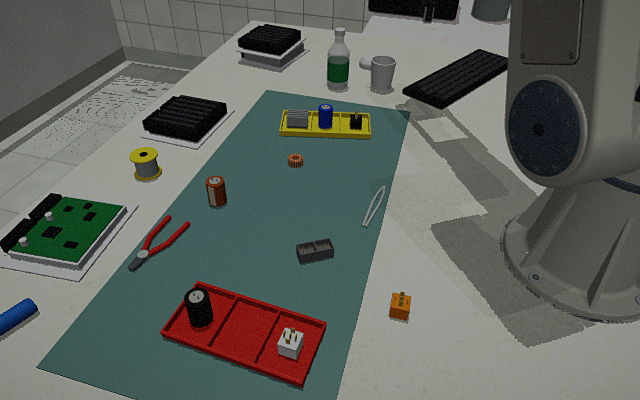

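Both views show all five parts upright, each in its own compartment. The three stock parts have not moved, and the arm is clear. I'm handing the job in.

```bash
python3 -c "
from rig import sign_off; print(sign_off())"
```

```text
the job is handed in; nothing more can be done
None
```

Both kits are made up and the job is handed in, at about 32 s of the 128 s allowed; sign-off gave no verdict.

- **Red tray:** the black capacitor is in the far compartment and the white relay in the near one.
- **Yellow tray:** the heat sink is in the far compartment, the blue capacitor in the middle and the black relay in the near one.
- **Placing:** I lowered each part in 1 mm steps until the wrist force rose, by 8–20 N, before letting go.
- **Last checks:** the top and side pictures show all five parts upright, one to a compartment. By the top camera, the brown capacitor, connector, choke and both trays are within about 0.4 mm of where they started. The gripper is clear and reads no contact.
- **Disagreements:** no check failed. The top and wrist cameras differed by about 2–3 mm on some positions, up to about 6 mm on the black relay's first reading. A closer look before that grasp settled the relay, and the rest was well within the room available.

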